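Open the site tool chest by its pop-out T-handle lock

ROBOT

A 6-joint arm with a two-finger parallel gripper is mounted at the origin on the work surface. World frame = base frame: x ahead of the robot, y to its left, z up, the work surface at z = 0. Lengths are in mm, angles in rad, forces in N, time in s.
With the tool pointing down it reaches from about 275 to 750 mm from the base axis. Payload 10.2 kg.
Tool frame: the origin (TCP) lies between the finger pads; the fingertips stand 17 mm ahead of it and the grasp point (between the pads) lies 2 mm behind it; y points along the fingers, x is the direction in which the jaws open and shut, and the axes are right-handed (so a half turn about y gives the same grasp; the last joint's range is limited). The gripper opens to 85 mm and grips with 20 to 120 N. Pads are 22 mm wide; open, the fingers measure 114 mm over their backs; the gripper's body (76 mm by 85 mm) begins 54 mm behind the grasp point. The pads swing forward as they close: fully open they stand 13 mm farther back than shut.
Start: joints at [-1.471, 0.313, 1.498, -0, 1.331, -0.223], TCP at [166.529, -497.895, 248.294] pointing down, gripper open.
Joint ranges: [-2.94, 2.94], [-0.97, 2.17], [0.19, 2.56], [-1.23, 4.37], [0.02, 3.11], [-2.88, 2.88]. Speed limits (rad/s): [2.39, 2.39, 3.01, 3.14, 3.14, 3.14].

INTERFACE

Orientations are given as a unit quaternion [w, x, y, z].
In Python, from rig import ctrl gives the robot as it stands.
- The arm moves only by the tool jog_arm, never from a script. Its argument "targets" is a list of rows, each an object with "offset": the shift along the tool's x, y, z in m, a list of three; "yaw": the turn about the tool's y in rad. In form: [{"offset": [dx, dy, dz], "yaw": yaw}, ...]. A call has 1 to 12 rows; each row is the pose to reach, as a shift and turn from the pose measured when the call began, along the tool's axes at that moment; what a row does not reach only later rows make up. A row lasts 1/12 s, in which the tool goes at most 41.7 mm and 7.16 degrees, less where a joint would pass 70% of its speed; a pose out of reach is approached as far as the arm can. A call with a gripper value outside its range is refused whole. "fingers" is the finger opening in m, from 0 to 0.0854, set as the call begins (left out, the last holds). The fingers move at their own pace and stop on an object; "grip_force" is the grip in N (left out, the last holds). Time passes only in rows, so rows that repeat a pose let the fingers close. It gives the time, the measured TCP pose, the force and the opening at its end, in the units of the state.
- ctrl.sense(): the state, without advancing time (a new reading comes with each control period).
- ctrl.capture(name): name is "side" or "top"; returns a dict with "img" (400x640x3 uint8, red, green, blue), "intrinsics" (3x3 intrinsics, pixels), "k1" (the pictures are not rectified: a ray, as slopes to the right and down, at radius r is drawn at 1 + k1 r^2 times it, then the intrinsics apply), "T" (4x4, takes a point from camera to world coordinates). Camera axes: x right, y up, looking along -z (the intrinsics and any distortion apply to the point x, -y, -z); pixel columns grow to the right and rows downward; lengths in mm; the calibration is good to about 2 mm. A picture is of the moment at which its call begins. There is no depth.
- ctrl.finish_job(): hands the job in, once; it reports no verdict.
Trained networks look in the newest picture that a camera, given by its name, has taken for a name from the list of things; names that differ only in an ending like _2 or _b are one class to them, and where a whole thing is asked for, a point or a joint stands for the part that bears it (a point fixed in the world has none). Each returns a list of dicts, best first, with "score" (0 to 1); they miss things now and then, are a little off and sometimes report something else, mostly with a low value. They report only what shows in the picture. A call takes as long as a camera call.
- ctrl.boxes_of(camera, target): "box" ([left, top, right, bottom] in pixels, round what is visible of it).
- ctrl.regions_of(camera, target): "region" (400x640 bool, what is visible of it) and "box" ([left, top, right, bottom] in pixels, round what is visible of it).
The state is a dict: "time_s": time; "joints": joint angles; "dq": joint speeds; "tau": joint torques, N m; "eef_pos": TCP position; "ee_rot": TCP orientation; "force": force on the tool from outside, world axes, zero at the start; "wrist_torque": the same for the moment, N m; "grip_width": opening from 0.0 (shut) to 1.0 (fully open).
Only numpy, scipy, OpenCV 4.12 (cv2) and the standard library are available. Lean on these libraries where they do the work, as an engineer would, in place of code of your own. Each camera call takes 0.05 s, during which the arm holds its last target.

TASK

Open the blue tool chest: press the red release button in its lid so that the T-handle pops out, turn the handle clockwise until you feel it come up against its stop, then raise the lid by at least 25 degrees and let go, leaving it standing open on its stays with the handle out and turned. Work gently: the button needs no more than a thumb's press, and the latch must not be wrenched, neither by twisting on against the stop nor by pulling at a lid that is still latched. Leave everything else on the bench where it is.

Things in the scene. Friction and masses are not known exactly. Their poses are not given: they have to be found in the camera images.
- chest: blue steel tool chest, 340 (x) x 440 (y) x 140 mm high without lid, heavy, immovable. Origin: centre of its underside, on the bench. x axis from its front (robot side) to its hinges, y along the front to the left; yaw within 0.3 rad. Lid skin 162 mm, black lock dish (a 130 x 140 mm plate, chest x -155 to -25, y -70 to 70 mm) 165 mm above the bench
- release_button: round red push button, 22 mm across, in the black dish at chest x -50, y 0 mm, 65 mm behind the T-handle's axis. Origin: centre of its top face, 176 mm above the bench unpressed. Goes straight down 7 mm on a spring: about 3 N to start, 8 N fully down, then a hard stop; it frees the handle at 4 to 5 mm (6 to 8 N). Over 20 N damages it
- handle_grip (a point): centre of the steel T bar, 100 mm long, 16 wide, 14 high. The frame turns with the handle: y along the bar, x across it, z out of the lid. Closed, the bar lies in its pocket along chest y, at chest x -115, y 0 mm, top 2 mm proud of the dish: cannot be gripped or turned. Out, it is 28 mm higher: bar bottom 16, top 30 mm above the dish, on a stem 15 mm in diameter
- t_handle (a joint): how far the T-handle is out, m: 0 in its pocket, held by the catch; 0.028 fully out. A spring (9 N, falling to 4 N) drives it out when the button frees it: do not stand in its way. Pushed down with more than 4 N it slides in again. Less than 0.014 out it cannot turn
- spindle (a joint): how far the T-handle is turned, rad: 0 closed, growing clockwise seen from above, about the axis through handle_grip. Takes up to 0.7 N m and stays where left. The latch cam on it holds the lid under a hidden striker, set differently on every chest: it comes free somewhere from 0.88 to 1.43 rad and meets the end stop about 0.1 rad farther on. No reading shows where: feel torque rise past 0.7 N m
- latch_cam: tongue 45 x 12 x 8 mm on the spindle, inside the chest, out of sight; origin on the spindle's axis 36 mm below the chest's rim. Cam and striker bear at most 15 N: about 0.6 N m at the stop on top of the spindle's own 0.7 N m, or about 15 N of pull on a lid still latched
- lid: the chest's blue lid, 344 x 444 mm, with the lock in it. Origin on the handle's axis level with the chest's rim (chest x -115, y 0, 140 mm up when shut). The frame tilts with it: pitch is the opening angle, 0 shut, 1.3 rad fully open. Hinge line along chest y at chest x 170 mm, 140 mm up; the front rises. Stays hold it wherever left; lifting by the handle takes 5 N. Latched, it has 1.5 mm of play
- glue_bottle: bystander: cream glue bottle with red cap, 58 mm in diameter, 150 mm high, standing at the chest's left side; origin under its centre
- tape_measure: bystander: yellow and black tape measure, 75 x 36 x 66 mm, standing at the chest's right side; origin under its centre
- pine_offcut: bystander: pine off-cut 45 x 120 x 20 mm, in front of the chest; origin under its centre
- sanding_block: bystander: cork sanding block 65 x 110 x 34 mm, in front of the chest; origin under its centre
- drill: bystander: green and black cordless drill standing on its battery, 195 mm high, on the left of the bench; origin under its battery
- chisel: bystander: chisel with orange handle, 240 mm long, lying on the right of the bench; origin under its middle

How it is judged:
By the outcome, as a careful person would: the job done as asked, in the order asked, and still so for the second after the job is handed in, with the robot touching nothing.
It also fails if it takes over 72 s, if anything falls off the work surface, if the arm or the gripper's body presses on something with over 40 N, if the wrist force passes 120 N, or if a joint passes its speed limit or range.

## Working session

There is one attempt and no reset: what is moved stays moved. The work goes in short steps, Python scripts to look and compute and a tool call to move; the robot and the scene stay as the last step left them, time stands still between calls to the robot, and variables do not carry over. Pictures are saved under pics/ and viewed, and the job is handed in when it is done.

Besides the shell and the picture viewer there is one more tool, called after "Call:" as name(argument=value, ...) on one line, values as JSON. jog_arm: Moves the arm, as the interface text tells. Its arguments: {"type":"object","properties":{"targets":{"type":"array"},"fingers":{"type":"number"},"grip_force":{"type":"number"}},"required":["targets"]}

```bash
mkdir -p pics; ls; python3 - <<'E'
from rig import ctrl
import cv2
s=ctrl.sense()
for k,v in s.items(): print(k,v)
for n in("side","top"):
    c=ctrl.capture(n); cv2.imwrite(f"pics/{n}0.png",c["img"][:,:,::-1])
    print(n,c["intrinsics"],c["k1"],c["T"])
    for t in("release_button","handle_grip","chest","lid"):
        print(t,[(r["box"],round(r["score"],2)) for r in ctrl.boxes_of(n,t)][:3])
E
```

```text
pics
time_s 0.0
joints [-1.47139250e+00  3.13446627e-01  1.49843071e+00  2.11870375e-05
  1.33100108e+00 -2.23378919e-01]
dq [ 5.97261551e-05  1.71717004e-03 -2.03299476e-06 -3.25890568e-04
 -7.53228497e-04 -1.28641265e-03]
tau [-3.59696360e-04 -4.12269008e+01 -2.59740758e+01 -1.69135060e-04
  4.24348604e-03 -2.19018361e-06]
eef_pos [ 166.51364577 -497.64858051  247.73918919]
ee_rot [ 0.57419255 -0.57350144  0.41345332 -0.41286241]
force [ 0.51647364 -0.55201349  0.32074029]
wrist_torque [ 0.00965079  0.00422001 -0.02723661]
grip_width 0.99980939358909
side [[428.62871004   0.         315.52022728]
 [  0.         428.62871004 195.89233452]
 [  0.           0.           1.        ]] -0.1074907044277258 [[-9.60045527e-01 -2.67920926e-01  8.08143763e-02  6.72164364e+02]
 [ 2.79762582e-01 -9.11915590e-01  3.00237996e-01  3.78422372e+02]
 [-6.74415212e-03  3.10850984e-01  9.50434733e-01  1.30510128e+03]
 [ 0.00000000e+00  0.00000000e+00  0.00000000e+00  1.00000000e+00]]
release_button [([323.2, 185.0, 331.6, 191.5], 0.39)]
handle_grip [([337.1, 164.7, 356.6, 189.4], 0.75)]
chest [([223.5, 113.4, 408.2, 308.1], 0.93)]
lid [([342.2, 139.9, 370.6, 169.0], 0.47), ([340.9, 166.6, 358.7, 189.4], 0.23)]
top [[504.76641324   0.         323.85348341]
 [  0.         504.76641324 202.7406978 ]
 [  0.           0.           1.        ]] -0.13689039237749717 [[ 1.90667954e-02  9.86897467e-01 -1.60218121e-01  3.29081969e+02]
 [-9.99817854e-01  1.89560036e-02 -2.22003897e-03  1.23258774e+01]
 [ 8.46144452e-04  1.60231267e-01  9.87079138e-01  1.57311786e+03]
 [ 0.00000000e+00  0.00000000e+00  0.00000000e+00  1.00000000e+00]]
release_button []
handle_grip [([233.4, 118.1, 411.4, 270.4], 0.73), ([313.8, 224.1, 347.7, 239.0], 0.59)]
chest [([233.0, 120.1, 411.8, 271.5], 0.95)]
lid [([232.7, 117.9, 412.8, 267.5], 0.56)]
```

View pics/side0.png

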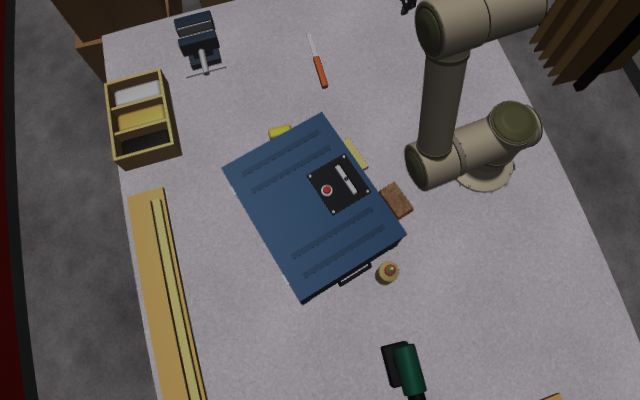

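View pics/top0.png

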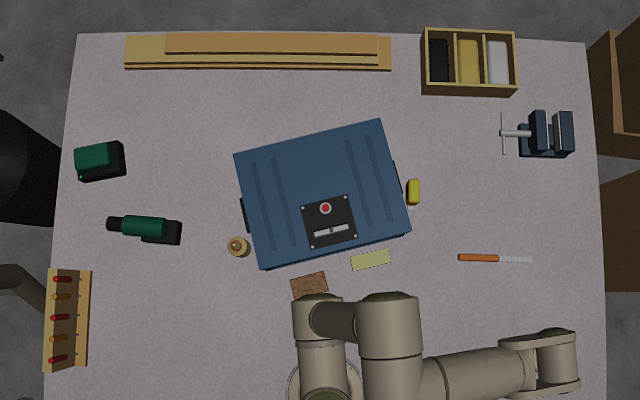

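```bash
cat > h.py <<'E'
import numpy as np, cv2
from rig import ctrl
from scipy.spatial.transform import Rotation as R
def ray(c,uv):
    K=c["intrinsics"];d=np.array([c["k1"],0,0,0,0],float)
    # model r_d = r(1+k1 r^2): same as opencv k1
    p=cv2.undistortPoints(np.array([[uv]],float),K,d)[0,0]
    v=np.array([p[0],-p[1],-1.]); T=np.array(c["T"]); return T[:3,3],T[:3,:3]@v
def atz(c,uv,z):
    o,v=ray(c,uv); return o+v*(z-o[2])/v[2]
def proj(c,P):
    T=np.array(c["T"]);q=T[:3,:3].T@(np.array(P,float)-T[:3,3]); x=q[0]/-q[2];y=-q[1]/-q[2]
    f=1+c["k1"]*(x*x+y*y);K=c["intrinsics"];return K[0,0]*x*f+K[0,2],K[1,1]*y*f+K[1,2]
def rot(): 
    q=ctrl.sense()["ee_rot"]; return R.from_quat([q[1],q[2],q[3],q[0]]).as_matrix()
E
python3 - <<'E'
from h import *
print(rot())
for n,sc in(("top",(220,105,425,285)),("side",(215,105,415,315))):
    c=ctrl.capture(n); a,b,x,y=sc
    im=c["img"][b:y,a:x,::-1]; k=2.9 if n=="top" else 2.8
    cv2.imwrite(f"pics/{n}z0.png",cv2.resize(im,None,fx=k,fy=k,interpolation=cv2.INTER_CUBIC))
    hsv=cv2.cvtColor(c["img"],cv2.COLOR_RGB2HSV)
    m=((hsv[...,0]<8)|(hsv[...,0]>172))&(hsv[...,1]>130)&(hsv[...,2]>70)
    nn,l,st,ce=cv2.connectedComponentsWithStats(m.astype(np.uint8))
    for i in range(1,nn):
        if st[i,4]>5: print(n,st[i],ce[i],atz(c,ce[i],176))
E
```

```text
[[ 3.17167449e-01  7.00089339e-06  9.48369553e-01]
 [-9.48369551e-01  7.46253661e-05  3.17167448e-01]
 [-6.85519696e-05 -9.99999997e-01  3.03081711e-05]]
top [322 204   7   7  38] [325.18421053 207.31578947] [542.95164504  11.49533308 176.        ]
top [231 240   6   4   7] [233.14285714 241.        ] [443.11539678 265.90699951 176.        ]
top [230 241  11  10  23] [236.08695652 247.13043478] [426.2395039  256.90843938 176.        ]
top [ 53 276   5   6  25] [ 55.04 278.4 ] [321.50675293 781.28177991 176.        ]
top [ 50 315   6   6  25] [ 52.56 317.4 ] [210.57407371 780.95186443 176.        ]
top [ 48 358   6   6  26] [ 50.42307692 360.15384615] [ 89.59897676 780.80458143 176.        ]
side [323 186   8   7  40] [326.425 189.35 ] [541.65280574  11.8999059  176.        ]
side [401 213   7   4   8] [404.  214.5] [358.40663301 141.66815676 176.        ]
side [385 264   9  12  19] [387.68421053 270.26315789] [451.36523473 273.35756229 176.        ]
```

View pics/topz0.png

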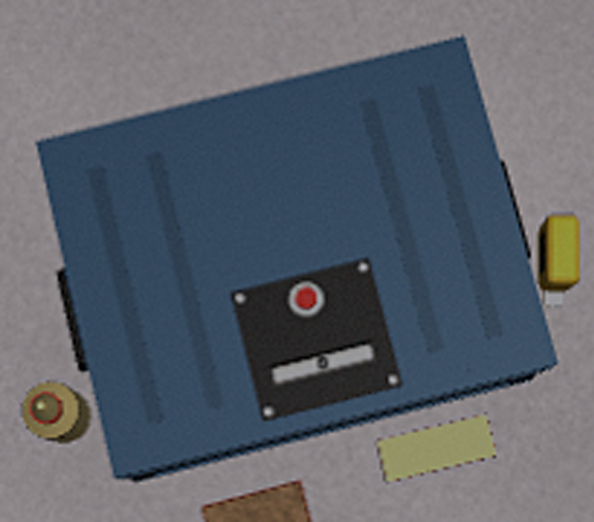

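View pics/sidez0.png

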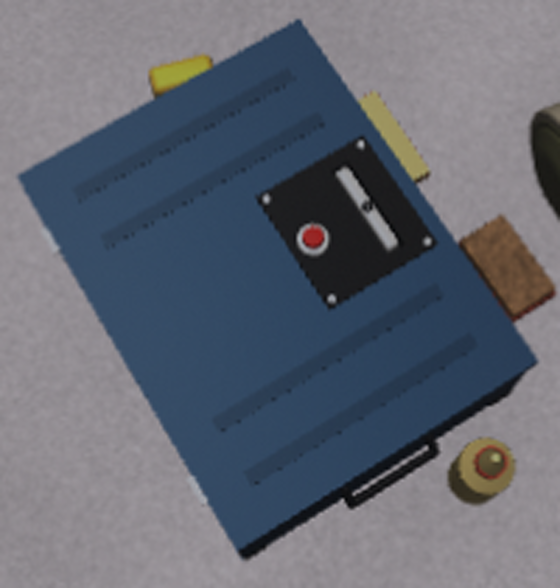

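```bash
python3 - <<'E'
from h import *
# segment lid-blue in both, and bar (bright grey) in dish
for n in("top","side"):
    c=ctrl.capture(n); hsv=cv2.cvtColor(c["img"],cv2.COLOR_RGB2HSV)
    bt=(325,207) if n=="top" else (326,189)
    sub=np.zeros(hsv.shape[:2],bool)
    sub[bt[1]-40:bt[1]+45,bt[0]-40:bt[0]+45]=1
    m=sub&(hsv[...,1]<60)&(hsv[...,2]>110)
    nn,l,st,ce=cv2.connectedComponentsWithStats(m.astype(np.uint8))
    for i in range(1,nn):
        if st[i,4]>20:
            ys,xs=np.nonzero(l==i); P=np.array([atz(c,(x,y),167) for x,y in zip(xs,ys)])[:,:2]
            (ctr,wh,a)=cv2.minAreaRect(P.astype(np.float32)); w,v=np.linalg.eigh(np.cov(P.T)); d=v[:,1]
            print(n,st[i],"mean",P.mean(0),ctr,wh,"bar yaw",np.arctan2(-d[0]*np.sign(d[1]),abs(d[1])))
    m=(hsv[...,0]>95)&(hsv[...,0]<125)&(hsv[...,1]>90)&(hsv[...,2]>40)
    nn,l,st,ce=cv2.connectedComponentsWithStats(m.astype(np.uint8)); i=1+np.argmax(st[1:,4])
    k,_=cv2.findContours((l==i).astype(np.uint8),0,1); k=max(k,key=cv2.contourArea)
    k=cv2.approxPolyDP(k,4,True)[:,0]
    for p in k: print(p,atz(c,p,162)[:2].round(1))
E
```

```text
top [320 202  11  12  57] mean [543.22580216  12.18632041] (543.8214111328125, 11.995930671691895) (31.355817794799805, 28.20159339904785) bar yaw -0.3818222301529508
top [332 224  16   8  78] mean [487.81712633 -30.54079222] (487.8501281738281, -30.756940841674805) (13.651906967163086, 42.231719970703125) bar yaw 0.2653839882480882
top [314 228  17   9  77] mean [473.83196616  19.84098916] (474.2325439453125, 19.41916847229004) (13.632914543151855, 44.08383560180664) bar yaw 0.2669332538691999
top [345 245  25   7  92] mean [428.09143636 -88.94807999] (431.34979248046875, -79.34211730957031) (16.7404842376709, 67.08443450927734) bar yaw 0.1441954315357712
[379 118] [ 812.6 -141.2]
[233 154] [695.9 281.1]
[260 269] [367.8 189.8]
[411 230] [ 485.  -231.7]
side [357 149  14  32 197] mean [404.57546184 -44.00443035] (416.7548828125, -34.58900833129883) (96.00397491455078, 37.78339767456055) bar yaw -0.1542371770620591
side [335 165  11  14  61] mean [486.63142667 -32.18587603] (486.49176025390625, -32.180763244628906) (12.225226402282715, 42.32444381713867) bar yaw 0.2623168038128995
side [345 179  12  15  67] mean [472.53954308  18.86921079] (472.5567932128906, 19.123680114746094) (12.090544700622559, 43.996978759765625) bar yaw 0.25374892797036136
side [321 185  11  11  41] mean [543.53362874  12.89420966] (542.3119506835938, 10.455780029296875) (29.658735275268555, 28.08113670349121) bar yaw 0.8013150250899858
[321 112] [ 484.8 -233.2]
[222 168] [ 810.4 -140.2]
[300 301] [694.8 283.5]
[405 234] [370.6 191.8]
```

Call:
jog_arm(targets=[{"offset": [-0.022, 0, 0.032], "yaw": -0.1}, {"offset": [-0.044, 0, 0.064], "yaw": -0.2}, {"offset": [-0.066, 0, 0.096], "yaw": -0.3}, {"offset": [-0.088, 0, 0.128], "yaw": -0.4}, {"offset": [-0.11, 0, 0.16], "yaw": -0.5}, {"offset": [-0.132, 0, 0.192], "yaw": -0.6}, {"offset": [-0.154, 0, 0.224], "yaw": -0.7}, {"offset": [-0.176, 0, 0.256], "yaw": -0.8}, {"offset": [-0.198, 0, 0.288], "yaw": -0.9}, {"offset": [-0.22, 0, 0.32], "yaw": -1.0}, {"offset": [-0.242, 0, 0.352], "yaw": -1.1}, {"offset": [-0.26, 0, 0.37], "yaw": -1.2}], fingers=0.0, grip_force=20)

```text
time_s: 1.7
eef_pos: [436.5, -131.5, 248.4]
ee_rot: [0.707, -0.707, 0.014, -0.015]
force: [0.4, -0.3, 0.7]
grip_width: 0.002
```

```bash
cat >> h.py <<'E'
def st():
    s=ctrl.sense();M=rot();print("t",round(s["time_s"],2),"pos",s["eef_pos"].round(2) if hasattr(s["eef_pos"],"round") else s["eef_pos"],"psi",round(np.arctan2(M[1,0],M[0,0]),4),"tilt",M[:2,1].round(4),"F",np.round(s["force"],2),"M",np.round(s["wrist_torque"],3),"g",round(s["grip_width"],3),"j",np.round(s["joints"],2))
    return s,M
def go(p,psi=None):
    s,M=st(); d=np.array(p)-np.array(s["eef_pos"]); print("offset m",(M.T@d/1000).round(4), "yaw",None if psi is None else round(np.arctan2(M[1,0],M[0,0])-psi,4))
E
python3 -c "
from h import *
go([542.4,11.8,215],0.27)"
```

```text
t 1.7 pos [ 436.47 -131.47  248.42] psi -0.0414 tilt [0.0008 0.0001] F [ 0.39 -0.3   0.69] M [-0.007 -0.011  0.006] g 0.002 j [-0.55  0.16  1.69  0.    1.29 -0.51]
offset m [0.0999 0.0335 0.1475] yaw -0.3114
```

Call:
jog_arm(targets=[{"offset": [0.02, 0.005, 0.03], "yaw": -0.06}, {"offset": [0.04, 0.01, 0.06], "yaw": -0.12}, {"offset": [0.06, 0.015, 0.09], "yaw": -0.18}, {"offset": [0.08, 0.02, 0.12], "yaw": -0.24}, {"offset": [0.095, 0.03, 0.14], "yaw": -0.3114}, {"offset": [0.0999, 0.0335, 0.1475], "yaw": -0.3114}, {"offset": [0.0999, 0.0335, 0.1475], "yaw": -0.3114}, {"offset": [0.0999, 0.0335, 0.1475], "yaw": -0.3114}])

```text
time_s: 2.37
eef_pos: [542.1, 11.3, 215.0]
ee_rot: [-0.701, 0.701, 0.095, -0.095]
force: [-0.8, 0.1, 0.6]
grip_width: 0.0
```

```bash
python3 - <<'E'
from h import *
go([542.4,11.8,196],0.27)
for n,b in(("top",(270,150,380,260)),("side",(270,130,380,240))):
    c=ctrl.capture(n); cv2.imwrite(f"pics/{n}1.png",cv2.resize(c["img"][b[1]:b[3],b[0]:b[2],::-1],None,fx=5,fy=5))
E
```

```text
t 2.37 pos [542.1   11.34 215.  ] psi 0.2689 tilt [ 0.0002 -0.0001] F [-0.8   0.11  0.62] M [-0.022 -0.006  0.021] g 0.0 j [-0.2   0.38  1.5  -0.    1.27 -0.46]
offset m [0.0004 0.019  0.0004] yaw -0.0011
```

View pics/side1.png

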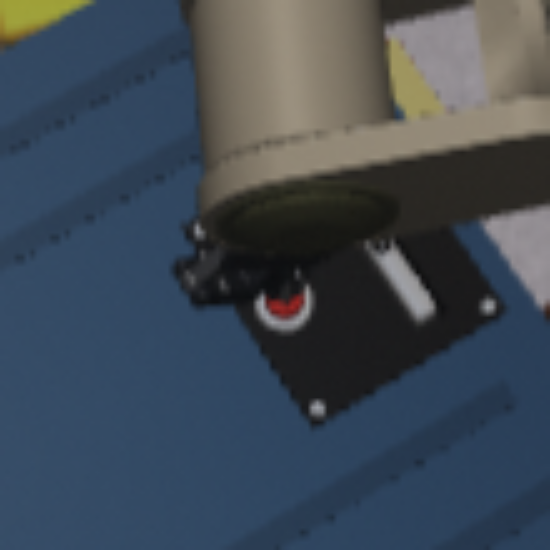

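The side view shows the fingertips (crop 290,275) right over the red button (crop 285,300); descending to just above it.

Call:
jog_arm(targets=[{"offset": [0, 0.006, 0.0004], "yaw": 0}, {"offset": [0, 0.012, 0.0004], "yaw": 0}, {"offset": [0, 0.017, 0.0004], "yaw": 0}, {"offset": [0, 0.019, 0.0004], "yaw": 0}, {"offset": [0, 0.02, 0.0004], "yaw": 0}, {"offset": [0, 0.021, 0.0004], "yaw": 0}])

```text
time_s: 2.97
eef_pos: [542.0, 10.9, 194.5]
ee_rot: [-0.701, 0.701, 0.095, -0.094]
force: [-0.8, 0.3, 0.4]
grip_width: -0.001
```

Call:
jog_arm(targets=[{"offset": [0, 0.0005, 0], "yaw": 0}, {"offset": [0, 0.001, 0], "yaw": 0}, {"offset": [0, 0.001, 0], "yaw": 0}])

```text
time_s: 3.22
eef_pos: [542.0, 10.9, 193.5]
ee_rot: [-0.701, 0.701, 0.095, -0.094]
force: [-0.4, -0.7, 0.3]
grip_width: -0.004
```

Call:
jog_arm(targets=[{"offset": [0, 0.0005, 0], "yaw": 0}, {"offset": [0, 0.001, 0], "yaw": 0}, {"offset": [0, 0.001, 0], "yaw": 0}])

```text
time_s: 3.47
eef_pos: [542.1, 10.9, 192.9]
ee_rot: [-0.701, 0.701, 0.095, -0.094]
force: [-0.5, -0.5, 3.1]
grip_width: 0.002
```

Call:
jog_arm(targets=[{"offset": [0, 0.0008, 0], "yaw": 0}, {"offset": [0, 0.0015, 0], "yaw": 0}, {"offset": [0, 0.002, 0], "yaw": 0}, {"offset": [0, 0.002, 0], "yaw": 0}])

```text
time_s: 3.8
eef_pos: [542.1, 11.0, 191.3]
ee_rot: [-0.7, 0.701, 0.095, -0.094]
force: [-1.2, 0.6, 5.2]
grip_width: -0.0
```

Call:
jog_arm(targets=[{"offset": [0, 0.0008, 0], "yaw": 0}, {"offset": [0, 0.0015, 0], "yaw": 0}, {"offset": [0, 0.002, 0], "yaw": 0}, {"offset": [0, 0.002, 0], "yaw": 0}])

```text
time_s: 4.13
eef_pos: [542.1, 11.0, 189.8]
ee_rot: [-0.7, 0.701, 0.095, -0.094]
force: [-2.1, -0.4, 7.3]
grip_width: -0.0
```

Call:
jog_arm(targets=[{"offset": [0, 0.0005, 0], "yaw": 0}, {"offset": [0, 0.001, 0], "yaw": 0}, {"offset": [0, 0.001, 0], "yaw": 0}])

```text
time_s: 4.38
eef_pos: [542.1, 11.0, 189.3]
ee_rot: [-0.7, 0.701, 0.095, -0.093]
force: [-2.3, 0.2, 4.4]
grip_width: 0.0
```

```bash
python3 - <<'E'
from h import *
for _ in range(3): st()
for n,b in(("top",(270,150,380,260)),("side",(270,130,380,240))):
    c=ctrl.capture(n); cv2.imwrite(f"pics/{n}2.png",cv2.resize(c["img"][b[1]:b[3],b[0]:b[2],::-1],None,fx=5,fy=5)); st()
E
```

```text
t 4.38 pos [542.11  10.95 189.25] psi 0.268 tilt [ 0.0029 -0.0009] F [-2.34  0.22  4.44] M [ 0.033  0.371 -0.029] g 0.0 j [-0.2   0.4   1.53 -0.    1.2  -0.46]
t 4.38 pos [542.11  10.95 189.25] psi 0.268 tilt [ 0.0029 -0.0009] F [-2.34  0.22  4.44] M [ 0.033  0.371 -0.029] g 0.0 j [-0.2   0.4   1.53 -0.    1.2  -0.46]
t 4.38 pos [542.11  10.95 189.25] psi 0.268 tilt [ 0.0029 -0.0009] F [-2.34  0.22  4.44] M [ 0.033  0.371 -0.029] g 0.0 j [-0.2   0.4   1.53 -0.    1.2  -0.46]
t 4.43 pos [542.11  10.95 189.22] psi 0.2679 tilt [ 0.0029 -0.0009] F [-2.58  1.21  6.14] M [0.059 0.343 0.019] g -0.001 j [-0.2   0.4   1.53 -0.    1.2  -0.46]
t 4.48 pos [542.12  10.96 189.21] psi 0.2679 tilt [ 0.0029 -0.0008] F [-2.42  0.02  5.34] M [0.05  0.383 0.015] g 0.005 j [-0.2   0.4   1.53 -0.    1.2  -0.46]
```

View pics/side2.png

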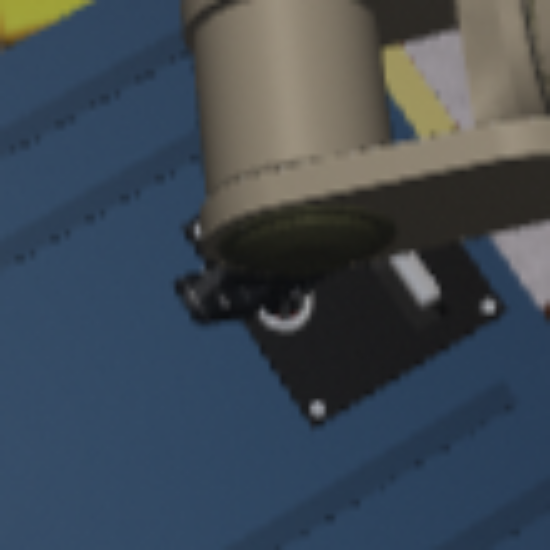

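Call:
jog_arm(targets=[{"offset": [0, -0.01, 0], "yaw": 0}, {"offset": [0, -0.025, 0], "yaw": 0}, {"offset": [0, -0.04, 0], "yaw": 0}, {"offset": [0, -0.055, 0], "yaw": 0}, {"offset": [0, -0.07, 0], "yaw": 0}, {"offset": [0, -0.07, 0], "yaw": 0}])

```text
time_s: 4.98
eef_pos: [542.8, 10.9, 262.4]
ee_rot: [-0.7, 0.702, 0.097, -0.092]
force: [-0.0, -0.1, 0.8]
grip_width: 0.002
```

```bash
python3 - <<'E'
from h import *
cy=np.array([-.2667,.9638,0]);cx=np.array([.9638,.2667,0])
go([480.1,-5.5,240],0.27)
for n,b in(("top",(270,150,380,260)),("side",(270,130,380,240))):
    c=ctrl.capture(n); im=cv2.resize(c["img"][b[1]:b[3],b[0]:b[2],::-1],None,fx=5,fy=5)
    for z,col in((167,(0,0,255)),(195,(0,255,0))):
        for sy in(-50,50):
            for sx in(-8,8):
                u=np.array(proj(c,np.array([480.1,-5.5,z])+cy*sy+cx*sx)); p=((u-b[:2]+.5)*5).astype(int); cv2.circle(im,p,3,col,1)
    cv2.imwrite(f"pics/{n}3.png",im)
E
```

```text
t 4.98 pos [542.8   10.91 262.38] psi 0.268 tilt [ 0.008  -0.0018] F [-0.01 -0.08  0.8 ] M [-0.026  0.024  0.043] g 0.002 j [-0.2   0.34  1.43 -0.    1.37 -0.46]
offset m [-0.065   0.0219  0.0009] yaw -0.002
```

View pics/side3.png

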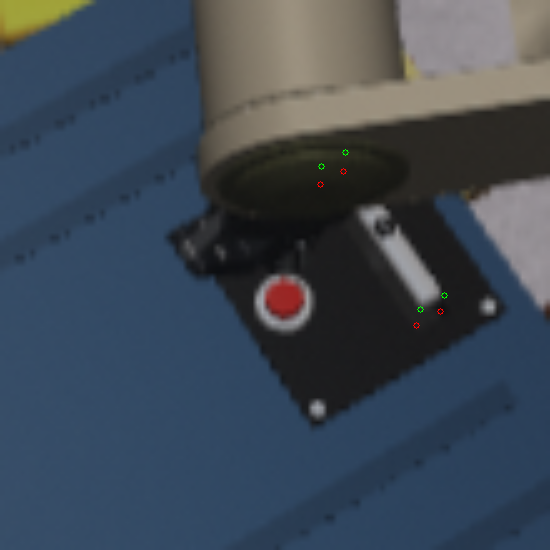

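View pics/top3.png

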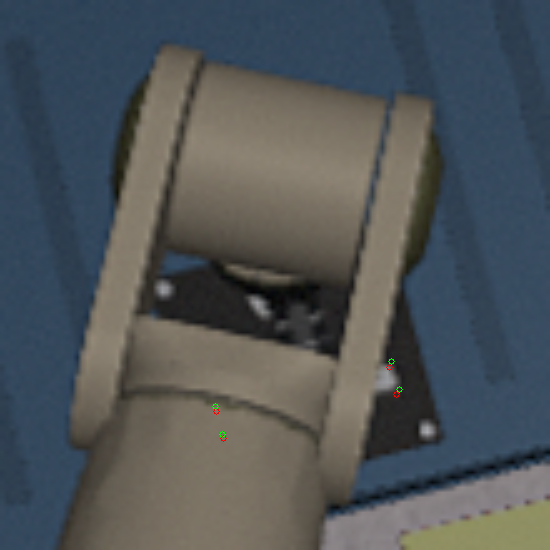

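The side view shows the button back up (285,298) and the bar end on the "out" prediction (430,300), with its shadow in the pocket, so the handle has popped. Moving over it with fingers opened part way.

Call:
jog_arm(targets=[{"offset": [-0.02, 0.0, 0.0009], "yaw": 0}, {"offset": [-0.04, 0.0, 0.0009], "yaw": 0}, {"offset": [-0.06, 0.005, 0.0009], "yaw": 0}, {"offset": [-0.065, 0.015, 0.0009], "yaw": 0}, {"offset": [-0.065, 0.022, 0.0009], "yaw": -0.002}, {"offset": [-0.065, 0.022, 0.0009], "yaw": -0.002}, {"offset": [-0.065, 0.022, 0.0009], "yaw": -0.002}], fingers=0.05)

```text
time_s: 5.67
eef_pos: [479.3, -5.2, 236.4]
ee_rot: [-0.7, 0.701, 0.096, -0.094]
force: [0.4, -0.6, -0.5]
grip_width: 0.588
```

```bash
python3 - <<'E'
from h import *
go([480.1,-5.5,190],0.27)
for n,b in(("side",(270,130,380,240)),):
    c=ctrl.capture(n); im=cv2.resize(c["img"][b[1]:b[3],b[0]:b[2],::-1],None,fx=5,fy=5)
    cv2.imwrite(f"pics/{n}4.png",im)
E
```

```text
t 5.67 pos [479.26  -5.22 236.37] psi 0.27 tilt [ 0.002  -0.0005] F [ 0.44 -0.64 -0.47] M [-0.005  0.038 -0.01 ] g 0.588 j [-0.26  0.22  1.65  0.    1.27 -0.53]
offset m [ 0.0007  0.0464 -0.0004] yaw 0.0
```

View pics/side4.png

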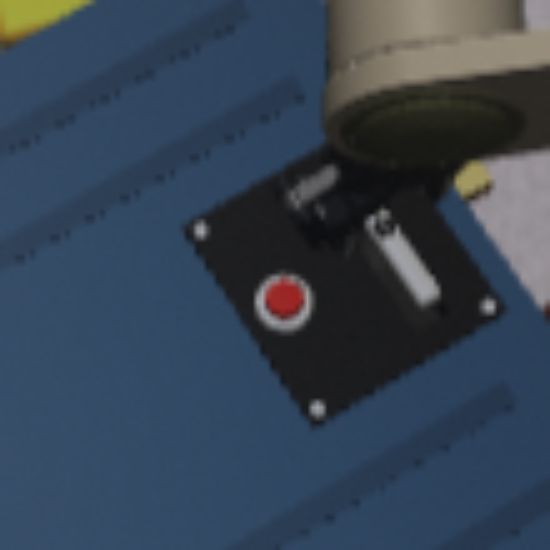

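Call:
jog_arm(targets=[{"offset": [0.0007, 0.01, -0.0004], "yaw": 0}, {"offset": [0.0007, 0.02, -0.0004], "yaw": 0}, {"offset": [0.0007, 0.027, -0.0004], "yaw": 0}, {"offset": [0.0007, 0.03, -0.0004], "yaw": 0}, {"offset": [0.0007, 0.033, -0.0004], "yaw": 0}])

```text
time_s: 6.13
eef_pos: [480.3, -5.4, 203.1]
ee_rot: [-0.7, 0.701, 0.096, -0.095]
force: [-0.4, -0.1, -0.9]
grip_width: 0.586
```

Call:
jog_arm(targets=[{"offset": [0, 0.004, 0], "yaw": 0}, {"offset": [0, 0.008, 0], "yaw": 0}, {"offset": [0, 0.011, 0], "yaw": 0}, {"offset": [0, 0.012, 0], "yaw": 0}, {"offset": [0, 0.012, 0], "yaw": 0}])

```text
time_s: 6.55
eef_pos: [480.2, -5.4, 190.9]
ee_rot: [-0.7, 0.701, 0.096, -0.095]
force: [-0.3, 0.3, 0.2]
grip_width: 0.584
```

```bash
python3 - <<'E'
from h import *
go([480.1,-5.5,190],0.27)
E
```

```text
t 6.55 pos [480.23  -5.39 190.87] psi 0.2702 tilt [ 0.0017 -0.0004] F [-0.32  0.32  0.25] M [-0.014 -0.048  0.006] g 0.584 j [-0.26  0.27  1.71  0.    1.16 -0.53]
offset m [-0.0002  0.0009 -0.0001] yaw 0.0002
```

Call:
jog_arm(targets=[{"offset": [0, 0, 0], "yaw": 0}, {"offset": [0, 0, 0], "yaw": 0}, {"offset": [0, 0, 0], "yaw": 0}, {"offset": [0, 0, 0], "yaw": 0}, {"offset": [0, 0, 0], "yaw": 0}, {"offset": [0, 0, 0], "yaw": 0}], fingers=0.0, grip_force=45)

```text
time_s: 7.05
eef_pos: [478.6, -5.8, 190.6]
ee_rot: [-0.7, 0.701, 0.094, -0.097]
force: [-11.3, -3.9, 3.5]
grip_width: 0.177
```

```bash
python3 - <<'E'
from h import *
st()
E
```

```text
t 7.05 pos [478.57  -5.84 190.57] psi 0.2705 tilt [-0.0033 -0.0014] F [-11.26  -3.89   3.53] M [-0.613  1.584  0.02 ] g 0.177 j [-0.26  0.27  1.72 -0.    1.16 -0.53]
```

Call:
jog_arm(targets=[{"offset": [0, 0, 0], "yaw": 0}, {"offset": [0, 0, 0], "yaw": 0.03}, {"offset": [0, 0, 0], "yaw": 0.06}, {"offset": [0, 0, 0], "yaw": 0.1}, {"offset": [0, 0, 0], "yaw": 0.1}])

```text
time_s: 7.47
eef_pos: [478.4, -5.9, 190.9]
ee_rot: [-0.704, 0.705, 0.059, -0.061]
force: [-3.2, -0.7, 3.1]
grip_width: 0.175
```

```bash
python3 - <<'E'
from h import *
st()
E
```

```text
t 7.47 pos [478.44  -5.94 190.92] psi 0.1703 tilt [-0.0034 -0.0021] F [-3.19 -0.74  3.12] M [-0.154  0.3    0.574] g 0.175 j [-0.26  0.27  1.72 -0.    1.16 -0.43]
```

Call:
jog_arm(targets=[{"offset": [0, 0, 0], "yaw": 0.05}, {"offset": [0, 0, 0], "yaw": 0.1}, {"offset": [0, 0, 0], "yaw": 0.15}, {"offset": [0, 0, 0], "yaw": 0.2}, {"offset": [0, 0, 0], "yaw": 0.25}, {"offset": [0, 0, 0], "yaw": 0.3}, {"offset": [0, 0, 0], "yaw": 0.3}])

```text
time_s: 8.05
eef_pos: [478.7, -6.0, 191.3]
ee_rot: [-0.705, 0.707, -0.047, 0.045]
force: [-1.6, -0.4, 2.4]
grip_width: 0.175
```

```bash
python3 - <<'E'
from h import *
st()
E
```

```text
t 8.05 pos [478.67  -5.99 191.29] psi -0.1295 tilt [-0.0025 -0.0026] F [-1.62 -0.41  2.44] M [-0.067 -0.062  0.498] g 0.175 j [-0.26  0.27  1.71 -0.    1.16 -0.13]
```

Call:
jog_arm(targets=[{"offset": [0, 0, 0], "yaw": 0.05}, {"offset": [0, 0, 0], "yaw": 0.1}, {"offset": [0, 0, 0], "yaw": 0.15}, {"offset": [0, 0, 0], "yaw": 0.2}, {"offset": [0, 0, 0], "yaw": 0.25}, {"offset": [0, 0, 0], "yaw": 0.3}, {"offset": [0, 0, 0], "yaw": 0.3}])

```text
time_s: 8.63
eef_pos: [478.9, -6.1, 191.5]
ee_rot: [-0.69, 0.692, -0.151, 0.15]
force: [-0.4, -0.7, 2.7]
grip_width: 0.176
```

```bash
python3 - <<'E'
from h import *
st()
E
```

```text
t 8.63 pos [478.93  -6.1  191.54] psi -0.4285 tilt [-0.0015 -0.0031] F [-0.39 -0.71  2.7 ] M [-0.246 -0.087  0.469] g 0.176 j [-0.26  0.27  1.71 -0.    1.16  0.17]
```

Call:
jog_arm(targets=[{"offset": [0, 0, 0], "yaw": 0.04}, {"offset": [0, 0, 0], "yaw": 0.08}, {"offset": [0, 0, 0], "yaw": 0.12}, {"offset": [0, 0, 0], "yaw": 0.16}, {"offset": [0, 0, 0], "yaw": 0.2}, {"offset": [0, 0, 0], "yaw": 0.2}])

```text
time_s: 9.13
eef_pos: [479.1, -6.2, 191.6]
ee_rot: [-0.671, 0.674, -0.218, 0.218]
force: [-0.2, -1.4, 1.2]
grip_width: 0.172
```

```bash
python3 - <<'E'
from h import *
st()
E
```

```text
t 9.13 pos [479.07  -6.22 191.56] psi -0.6265 tilt [-0.0011 -0.0034] F [-0.25 -1.37  1.2 ] M [-0.286 -0.144  0.486] g 0.172 j [-0.26  0.27  1.71 -0.    1.16  0.37]
```

Call:
jog_arm(targets=[{"offset": [0, 0, 0], "yaw": 0.02}, {"offset": [0, 0, 0], "yaw": 0.04}, {"offset": [0, 0, 0], "yaw": 0.04}])

```text
time_s: 9.38
eef_pos: [479.1, -6.2, 191.6]
ee_rot: [-0.667, 0.67, -0.231, 0.231]
force: [-0.4, -1.3, 0.2]
grip_width: 0.171
```

```bash
python3 - <<'E'
from h import *
st()
E
```

```text
t 9.38 pos [479.12  -6.24 191.57] psi -0.6665 tilt [-0.001  -0.0036] F [-0.42 -1.28  0.2 ] M [-0.287 -0.111  0.663] g 0.171 j [-0.26  0.27  1.71 -0.    1.16  0.41]
```

Call:
jog_arm(targets=[{"offset": [0, 0, 0], "yaw": 0.02}, {"offset": [0, 0, 0], "yaw": 0.04}])

```text
time_s: 9.55
eef_pos: [479.1, -6.3, 191.6]
ee_rot: [-0.662, 0.665, -0.245, 0.245]
force: [-1.3, -0.6, 1.0]
grip_width: 0.174
```

```bash
python3 -c "
from h import *
st()"
```

```text
t 9.55 pos [479.12  -6.26 191.56] psi -0.7077 tilt [-0.001  -0.0037] F [-1.33 -0.63  1.03] M [-0.242 -0.057  0.707] g 0.174 j [-0.26  0.27  1.71 -0.    1.16  0.45]
```

Call:
jog_arm(targets=[{"offset": [0, 0, 0], "yaw": 0.02}, {"offset": [0, 0, 0], "yaw": 0.04}])

```text
time_s: 9.72
eef_pos: [479.2, -6.3, 191.6]
ee_rot: [-0.657, 0.659, -0.259, 0.259]
force: [-0.2, -0.3, 1.6]
grip_width: 0.174
```

```bash
python3 -c "
from h import *
st()"
```

```text
t 9.72 pos [479.15  -6.29 191.56] psi -0.7495 tilt [-0.0009 -0.0037] F [-0.2  -0.29  1.59] M [-0.313 -0.11   0.731] g 0.174 j [-0.26  0.27  1.71 -0.    1.16  0.49]
```

Call:
jog_arm(targets=[{"offset": [0, 0, 0], "yaw": 0.015}, {"offset": [0, 0, 0], "yaw": 0.03}, {"offset": [0, 0, 0], "yaw": 0.03}])

```text
time_s: 9.97
eef_pos: [479.2, -6.3, 191.6]
ee_rot: [-0.653, 0.655, -0.269, 0.269]
force: [-1.1, -1.2, 0.6]
grip_width: 0.173
```

```bash
python3 -c "
from h import *
st()"
```

```text
t 9.97 pos [479.18  -6.3  191.58] psi -0.7807 tilt [-0.0008 -0.0038] F [-1.06 -1.24  0.56] M [-0.326 -0.139  0.652] g 0.173 j [-0.26  0.27  1.71 -0.    1.16  0.53]
```

Call:
jog_arm(targets=[{"offset": [0, 0, 0], "yaw": 0.015}, {"offset": [0, 0, 0], "yaw": 0.03}, {"offset": [0, 0, 0], "yaw": 0.03}])

```text
time_s: 10.22
eef_pos: [479.2, -6.3, 191.6]
ee_rot: [-0.648, 0.651, -0.279, 0.28]
force: [0.1, -0.8, 1.6]
grip_width: 0.175
```

```bash
python3 -c "
from h import *
st()"
```

```text
t 10.22 pos [479.2   -6.33 191.57] psi -0.8119 tilt [-0.0007 -0.0038] F [ 0.08 -0.83  1.58] M [-0.354 -0.085  0.584] g 0.175 j [-0.26  0.27  1.71 -0.    1.16  0.56]
```

Call:
jog_arm(targets=[{"offset": [0, 0, 0], "yaw": 0.02}, {"offset": [0, 0, 0], "yaw": 0.04}, {"offset": [0, 0, 0], "yaw": 0.04}])

```text
time_s: 10.47
eef_pos: [479.2, -6.4, 191.6]
ee_rot: [-0.642, 0.645, -0.292, 0.293]
force: [-0.5, -1.7, -0.1]
grip_width: 0.176
```

```bash
python3 -c "
from h import *
st()"
```

```text
t 10.47 pos [479.22  -6.37 191.58] psi -0.8536 tilt [-0.0007 -0.0039] F [-0.54 -1.71 -0.07] M [-0.37  -0.162  0.548] g 0.176 j [-0.26  0.27  1.71 -0.    1.16  0.6 ]
```

Call:
jog_arm(targets=[{"offset": [0, 0, 0], "yaw": 0.015}, {"offset": [0, 0, 0], "yaw": 0.03}, {"offset": [0, 0, 0], "yaw": 0.03}])

```text
time_s: 10.72
eef_pos: [479.2, -6.4, 191.6]
ee_rot: [-0.638, 0.64, -0.302, 0.303]
force: [-0.3, -1.7, 1.3]
grip_width: 0.172
```

```bash
python3 -c "
from h import *
st()"
```

```text
t 10.72 pos [479.23  -6.39 191.56] psi -0.8849 tilt [-0.0006 -0.0039] F [-0.32 -1.73  1.34] M [-0.373 -0.114  0.594] g 0.172 j [-0.26  0.27  1.71 -0.    1.16  0.63]
```

Call:
jog_arm(targets=[{"offset": [0, 0, 0], "yaw": 0.015}, {"offset": [0, 0, 0], "yaw": 0.03}, {"offset": [0, 0, 0], "yaw": 0.03}])

```text
time_s: 10.97
eef_pos: [479.2, -6.4, 191.6]
ee_rot: [-0.633, 0.636, -0.312, 0.313]
force: [-0.2, -2.8, 0.2]
grip_width: 0.174
```

```bash
python3 -c "
from h import *
st()"
```

```text
t 10.97 pos [479.24  -6.43 191.57] psi -0.9162 tilt [-0.0006 -0.0039] F [-0.2  -2.78  0.18] M [-0.383 -0.134  0.666] g 0.174 j [-0.26  0.27  1.71 -0.    1.16  0.66]
```

Call:
jog_arm(targets=[{"offset": [0, 0, 0], "yaw": 0.015}, {"offset": [0, 0, 0], "yaw": 0.03}, {"offset": [0, 0, 0], "yaw": 0.03}])

```text
time_s: 11.22
eef_pos: [479.3, -6.4, 191.6]
ee_rot: [-0.628, 0.631, -0.322, 0.323]
force: [0.7, -0.7, 1.1]
grip_width: 0.177
```

```bash
python3 -c "
from h import *
st()"
```

```text
t 11.22 pos [479.28  -6.43 191.58] psi -0.947 tilt [-0.0005 -0.0041] F [ 0.7  -0.71  1.06] M [-0.42  -0.077  0.882] g 0.177 j [-0.26  0.27  1.71 -0.    1.16  0.69]
```

Call:
jog_arm(targets=[{"offset": [0, 0, 0], "yaw": 0.005}, {"offset": [0, 0, 0], "yaw": 0.005}])

```text
time_s: 11.38
eef_pos: [479.3, -6.4, 191.6]
ee_rot: [-0.627, 0.63, -0.324, 0.325]
force: [0.7, -1.7, 0.4]
grip_width: 0.175
```

```bash
python3 -c "
from h import *
st()"
```

```text
t 11.38 pos [479.29  -6.42 191.57] psi -0.9521 tilt [-0.0006 -0.0042] F [ 0.71 -1.66  0.37] M [-0.361 -0.114  0.881] g 0.175 j [-0.26  0.27  1.71 -0.    1.16  0.7 ]
```

Call:
jog_arm(targets=[{"offset": [0, 0, 0], "yaw": 0.004}, {"offset": [0, 0, 0], "yaw": 0.008}, {"offset": [0, 0, 0], "yaw": 0.008}])

```text
time_s: 11.63
eef_pos: [479.3, -6.4, 191.6]
ee_rot: [-0.626, 0.629, -0.326, 0.327]
force: [0.5, -1.9, 1.4]
grip_width: 0.171
```

```bash
python3 -c "
from h import *
st()"
```

```text
t 11.63 pos [479.29  -6.43 191.59] psi -0.9602 tilt [-0.0006 -0.0042] F [ 0.5  -1.9   1.43] M [-0.421 -0.086  1.043] g 0.171 j [-0.26  0.27  1.71 -0.    1.16  0.71]
```

Call:
jog_arm(targets=[{"offset": [0, 0, 0], "yaw": -0.01}, {"offset": [0, 0, 0], "yaw": -0.02}, {"offset": [0, 0, 0], "yaw": -0.02}], grip_force=28)

```text
time_s: 11.88
eef_pos: [479.3, -6.4, 191.6]
ee_rot: [-0.629, 0.632, -0.32, 0.321]
force: [-0.6, -2.1, 0.5]
grip_width: 0.174
```

```bash
python3 -c "
from h import *
st()"
```

```text
t 11.88 pos [479.32  -6.43 191.58] psi -0.9401 tilt [-0.0004 -0.004 ] F [-0.57 -2.07  0.53] M [-0.4   -0.197  0.537] g 0.174 j [-0.26  0.27  1.71 -0.    1.16  0.69]
```

Call:
jog_arm(targets=[{"offset": [0, -0.0005, 0], "yaw": 0}, {"offset": [0, -0.001, 0.0002], "yaw": 0}, {"offset": [0, -0.0015, 0.0003], "yaw": 0}, {"offset": [0, -0.0015, 0.0003], "yaw": 0}])

```text
time_s: 12.22
eef_pos: [479.4, -6.3, 192.7]
ee_rot: [-0.629, 0.632, -0.32, 0.321]
force: [1.3, -3.4, -7.0]
grip_width: 0.173
```

```bash
python3 -c "
from h import *
st()"
```

```text
t 12.22 pos [479.37  -6.29 192.66] psi -0.9404 tilt [-0.0014 -0.0039] F [ 1.31 -3.39 -7.  ] M [-0.642 -0.352  0.547] g 0.173 j [-0.26  0.27  1.71 -0.    1.16  0.69]
```

Call:
jog_arm(targets=[{"offset": [0, -0.0005, 0.0001], "yaw": 0}, {"offset": [0, -0.001, 0.0002], "yaw": 0}, {"offset": [0, -0.001, 0.0002], "yaw": 0}])

```text
time_s: 12.47
eef_pos: [479.5, -6.3, 193.7]
ee_rot: [-0.629, 0.632, -0.32, 0.321]
force: [2.0, -3.1, -6.7]
grip_width: 0.172
```

Call:
jog_arm(targets=[{"offset": [0, -0.0005, 0.0001], "yaw": 0}, {"offset": [0, -0.001, 0.0002], "yaw": 0}, {"offset": [0, -0.001, 0.0002], "yaw": 0}])

```text
time_s: 12.72
eef_pos: [479.7, -6.2, 194.8]
ee_rot: [-0.629, 0.632, -0.32, 0.321]
force: [1.7, -4.2, -6.3]
grip_width: 0.177
```

```bash
cat > arc.py <<'E'
from h import *
import sys
def arc(t0,t1,n,phi=0.33):
    s,M=st(); f=lambda t:np.array([285*(1-np.cos(t))+50*np.sin(t),285*np.sin(t)-50*(1-np.cos(t))])
    y=lambda t:np.arctan2(np.tan(phi),np.cos(t))
    for t in np.linspace(t0,t1,n+1)[1:]:
        d=f(t)-f(t0); w=np.array([d[0]*.9638,d[0]*.2667,d[1]])
        print(round(t,3),(M.T@w/1000).round(4).tolist(),"yaw",round(-(y(t)-y(t0)),4))
arc(float(sys.argv[1]),float(sys.argv[2]),int(sys.argv[3]))
E
python3 arc.py 0.011 0.15 6
```

```text
t 12.72 pos [479.67  -6.18 194.77] psi -0.9403 tilt [-0.0016 -0.0043] F [ 1.7  -4.24 -6.34] M [-0.808 -0.252  0.544] g 0.177 j [-0.26  0.27  1.71 -0.    1.17  0.69]
0.034 [0.0005, -0.0066, 0.0012] yaw -0.0002
0.057 [0.001, -0.0131, 0.0025] yaw -0.0005
0.08 [0.0016, -0.0196, 0.004] yaw -0.001
0.104 [0.0022, -0.0261, 0.0056] yaw -0.0016
0.127 [0.0029, -0.0325, 0.0074] yaw -0.0025
0.15 [0.0037, -0.0389, 0.0093] yaw -0.0035
```

Call:
jog_arm(targets=[{"offset": [0.0005, -0.0066, 0.0012], "yaw": 0}, {"offset": [0.001, -0.0131, 0.0025], "yaw": 0}, {"offset": [0.0016, -0.0196, 0.004], "yaw": -0.001}, {"offset": [0.0022, -0.0261, 0.0056], "yaw": -0.002}, {"offset": [0.0029, -0.0325, 0.0074], "yaw": -0.003}, {"offset": [0.0037, -0.0389, 0.0093], "yaw": -0.0035}, {"offset": [0.0037, -0.0389, 0.0093], "yaw": -0.0035}])

```text
time_s: 13.3
eef_pos: [489.9, -3.2, 235.1]
ee_rot: [-0.63, 0.632, -0.319, 0.32]
force: [1.0, -0.5, -0.6]
grip_width: 0.174
```

```bash
python3 arc.py 0.15 0.32 7; python3 - <<'E'
from h import *
for n,b in(("side",(220,80,420,310)),):
    c=ctrl.capture(n); im=cv2.resize(c["img"][b[1]:b[3],b[0]:b[2],::-1],None,fx=2.5,fy=2.5)
    cv2.imwrite(f"pics/{n}5.png",im)
E
```

```text
t 13.3 pos [489.87  -3.15 235.06] psi -0.9367 tilt [-0.0004 -0.0038] F [ 0.98 -0.54 -0.58] M [0.122 0.362 0.222] g 0.174 j [-0.24  0.25  1.62 -0.    1.27  0.69]
0.174 [0.0008, -0.0066, 0.0021] yaw -0.0012
0.199 [0.0017, -0.0132, 0.0044] yaw -0.0027
0.223 [0.0027, -0.0197, 0.0069] yaw -0.0043
0.247 [0.0037, -0.0262, 0.0095] yaw -0.0061
0.271 [0.0048, -0.0326, 0.0122] yaw -0.0081
0.296 [0.0059, -0.0389, 0.0151] yaw -0.0104
0.32 [0.0071, -0.0451, 0.0181] yaw -0.0128
```

View pics/side5.png

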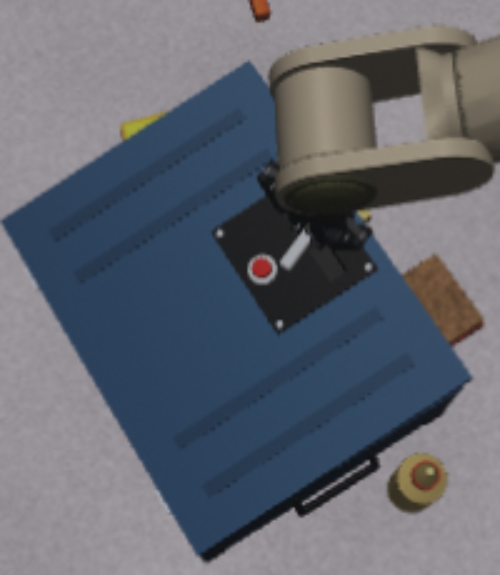

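```bash
cat > lid.py <<'E'
from h import *
from scipy.optimize import minimize_scalar
cx=np.array([.9638,.2667,0]);cy=np.array([-.2667,.9638,0]);H=np.array([479.2,-6.0,0])
def lp(X,Y,Z,t): # chest coords -> world with lid angle t
    rx,rz=X-170,Z-140
    x=rx*np.cos(t)+rz*np.sin(t); z=-rx*np.sin(t)+rz*np.cos(t)
    return H+cx*(170+x+115)+cy*Y+np.array([0,0,140+z])
def btn(c):
    hsv=cv2.cvtColor(c["img"],cv2.COLOR_RGB2HSV)
    m=((hsv[...,0]<8)|(hsv[...,0]>172))&(hsv[...,1]>130)&(hsv[...,2]>70)
    nn,l,s,ce=cv2.connectedComponentsWithStats(m.astype(np.uint8))
    return [tuple(ce[i].round(1)) for i in range(1,nn) if s[i,4]>12]
def run(tag):
    for n,b in(("side",(220,60,420,310)),("top",(220,80,430,290))):
        c=ctrl.capture(n); print(n,btn(c))
        for t in(0,.15,.3,.45,.5,.55,.6,.65): print(t,"btn",np.round(proj(c,lp(-50,0,176,t)),1),"FL",np.round(proj(c,lp(-172,222,162,t)),1),"FR",np.round(proj(c,lp(-172,-222,162,t)),1))
        cv2.imwrite(f"pics/{n}_{tag}.png",cv2.resize(c["img"][b[1]:b[3],b[0]:b[2],::-1],None,fx=2.3,fy=2.3))
if __name__=="__main__":
    import sys; run(sys.argv[1])
E
python3 lid.py a
```

```text
side [(np.float64(324.1), np.float64(186.8)), (np.float64(387.1), np.float64(269.8))]
0 btn [326.3 189.2] FL [407.  233.8] FR [321.2 111.3]
0.15 btn [324.1 186.7] FL [408.6 230.8] FR [319.2 103.8]
0.3 btn [320.1 185.2] FL [407.8 229.2] FR [314.8  97.2]
0.45 btn [314.5 184.8] FL [404.3 229.3] FR [307.7  91.8]
0.5 btn [312.3 184.9] FL [402.4 229.8] FR [304.7  90.4]
0.55 btn [309.8 185.2] FL [400.2 230.4] FR [301.5  89.1]
0.6 btn [307.2 185.5] FL [397.7 231.3] FR [297.8  88. ]
0.65 btn [304.4 186.1] FL [394.8 232.5] FR [293.9  87.2]
top [(np.float64(235.9), np.float64(247.1)), (np.float64(55.0), np.float64(278.5)), (np.float64(52.6), np.float64(317.4)), (np.float64(50.4), np.float64(360.2))]
0 btn [325.2 207.7] FL [258.9 270. ] FR [412.2 230.5]
0.15 btn [324.6 203.2] FL [255.9 266.8] FR [414.7 226. ]
0.3 btn [323.4 196.8] FL [252.1 260.7] FR [416.5 218.5]
0.45 btn [321.8 188.8] FL [247.5 251.4] FR [417.5 207.9]
0.5 btn [321.2 185.7] FL [245.8 247.5] FR [417.6 203.7]
0.55 btn [320.5 182.5] FL [244.1 243.4] FR [417.6 199.2]
0.6 btn [319.7 179.1] FL [242.2 238.8] FR [417.5 194.3]
0.65 btn [319.  175.6] FL [240.4 234. ] FR [417.3 189.1]
```

The button now sits at (324.1,186.8) in the side view, which matches the model's 0.15 rad opening, so the lid is following. Raising on.

Call:
jog_arm(targets=[{"offset": [0.0008, -0.0066, 0.0021], "yaw": -0.001}, {"offset": [0.0017, -0.0132, 0.0044], "yaw": -0.003}, {"offset": [0.0027, -0.0197, 0.0069], "yaw": -0.004}, {"offset": [0.0037, -0.0262, 0.0095], "yaw": -0.006}, {"offset": [0.0048, -0.0326, 0.0122], "yaw": -0.008}, {"offset": [0.0059, -0.0389, 0.0151], "yaw": -0.01}, {"offset": [0.0071, -0.0451, 0.0181], "yaw": -0.013}, {"offset": [0.0071, -0.0451, 0.0181], "yaw": -0.013}])

```text
time_s: 14.12
eef_pos: [509.1, 2.4, 280.5]
ee_rot: [-0.632, 0.634, -0.314, 0.316]
force: [2.1, 4.4, -3.5]
grip_width: 0.174
```

```bash
python3 arc.py 0.32 0.6 11; python3 lid.py b|grep side -A5
```

```text
t 14.12 pos [509.05   2.42 280.46] psi -0.9231 tilt [ 0.0008 -0.0032] F [ 2.11  4.45 -3.46] M [0.798 0.433 0.153] g 0.174 j [-0.22  0.25  1.49 -0.    1.4   0.7 ]
0.345 [0.0013, -0.0064, 0.0033] yaw -0.0028
0.371 [0.0027, -0.0128, 0.0068] yaw -0.0059
0.396 [0.0042, -0.019, 0.0104] yaw -0.0092
0.422 [0.0057, -0.0252, 0.0141] yaw -0.0128
0.447 [0.0073, -0.0312, 0.0181] yaw -0.0168
0.473 [0.0089, -0.0372, 0.0221] yaw -0.021
0.498 [0.0106, -0.043, 0.0263] yaw -0.0255
0.524 [0.0123, -0.0487, 0.0306] yaw -0.0303
0.549 [0.0141, -0.0543, 0.0351] yaw -0.0355
0.575 [0.0159, -0.0597, 0.0396] yaw -0.0411
0.6 [0.0178, -0.0651, 0.0444] yaw -0.0471
side [(np.float64(319.8), np.float64(185.1))]
0 btn [326.3 189.2] FL [407.  233.8] FR [321.2 111.3]
0.15 btn [324.1 186.7] FL [408.6 230.8] FR [319.2 103.8]
0.3 btn [320.1 185.2] FL [407.8 229.2] FR [314.8  97.2]
0.45 btn [314.5 184.8] FL [404.3 229.3] FR [307.7  91.8]
0.5 btn [312.3 184.9] FL [402.4 229.8] FR [304.7  90.4]
```

Call:
jog_arm(targets=[{"offset": [0.0013, -0.0064, 0.0033], "yaw": -0.003}, {"offset": [0.0027, -0.0128, 0.0068], "yaw": -0.006}, {"offset": [0.0042, -0.019, 0.0104], "yaw": -0.009}, {"offset": [0.0057, -0.0252, 0.0141], "yaw": -0.013}, {"offset": [0.0073, -0.0312, 0.0181], "yaw": -0.017}, {"offset": [0.0073, -0.0312, 0.0181], "yaw": -0.017}])

```text
time_s: 14.72
eef_pos: [528.4, 8.0, 312.4]
ee_rot: [-0.635, 0.636, -0.308, 0.311]
force: [0.8, 4.6, -4.0]
grip_width: 0.174
```

```bash
python3 arc.py 0.445 0.6 6; python3 lid.py c|grep side -A9
```

```text
t 14.72 pos [528.43   7.99 312.36] psi -0.9057 tilt [ 0.0027 -0.0028] F [ 0.76  4.57 -3.97] M [1.038 0.605 0.096] g 0.174 j [-0.21  0.28  1.37 -0.    1.48  0.7 ]
0.471 [0.0017, -0.006, 0.0041] yaw -0.0042
0.497 [0.0035, -0.0119, 0.0083] yaw -0.0088
0.522 [0.0053, -0.0177, 0.0127] yaw -0.0137
0.548 [0.0072, -0.0234, 0.0171] yaw -0.019
0.574 [0.0092, -0.0289, 0.0218] yaw -0.0246
0.6 [0.0112, -0.0343, 0.0265] yaw -0.0307
side [(np.float64(314.9), np.float64(184.6))]
0 btn [326.3 189.2] FL [407.  233.8] FR [321.2 111.3]
0.15 btn [324.1 186.7] FL [408.6 230.8] FR [319.2 103.8]
0.3 btn [320.1 185.2] FL [407.8 229.2] FR [314.8  97.2]
0.45 btn [314.5 184.8] FL [404.3 229.3] FR [307.7  91.8]
0.5 btn [312.3 184.9] FL [402.4 229.8] FR [304.7  90.4]
0.55 btn [309.8 185.2] FL [400.2 230.4] FR [301.5  89.1]
0.6 btn [307.2 185.5] FL [397.7 231.3] FR [297.8  88. ]
0.65 btn [304.4 186.1] FL [394.8 232.5] FR [293.9  87.2]
top [(np.float64(236.1), np.float64(247.1)), (np.float64(55.0), np.float64(278.4)), (np.float64(52.6), np.float64(317.4)), (np.float64(50.4), np.float64(360.2))]
```

View pics/side_c.png

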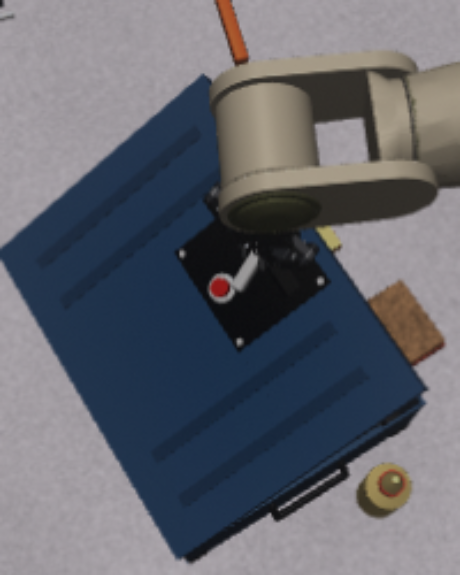

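Lid at about 0.44 rad (button at 314.9,184.6), with the bar held between the pads. Finishing the lift to about 0.58.

Call:
jog_arm(targets=[{"offset": [0.0017, -0.006, 0.0041], "yaw": -0.004}, {"offset": [0.0035, -0.0119, 0.0083], "yaw": -0.009}, {"offset": [0.0053, -0.0177, 0.0127], "yaw": -0.014}, {"offset": [0.0072, -0.0234, 0.0171], "yaw": -0.019}, {"offset": [0.0092, -0.0289, 0.0218], "yaw": -0.025}, {"offset": [0.0112, -0.0343, 0.0265], "yaw": -0.03}, {"offset": [0.0112, -0.0343, 0.0265], "yaw": -0.03}])

```text
time_s: 15.4
eef_pos: [556.5, 16.1, 346.8]
ee_rot: [-0.64, 0.641, -0.298, 0.301]
force: [2.8, 5.5, -5.8]
grip_width: 0.173
```

```bash
python3 lid.py d|grep side -A9; python3 -c "
from h import *
st()"
```

```text
side [(np.float64(307.5), np.float64(185.3)), (np.float64(391.1), np.float64(208.4))]
0 btn [326.3 189.2] FL [407.  233.8] FR [321.2 111.3]
0.15 btn [324.1 186.7] FL [408.6 230.8] FR [319.2 103.8]
0.3 btn [320.1 185.2] FL [407.8 229.2] FR [314.8  97.2]
0.45 btn [314.5 184.8] FL [404.3 229.3] FR [307.7  91.8]
0.5 btn [312.3 184.9] FL [402.4 229.8] FR [304.7  90.4]
0.55 btn [309.8 185.2] FL [400.2 230.4] FR [301.5  89.1]
0.6 btn [307.2 185.5] FL [397.7 231.3] FR [297.8  88. ]
0.65 btn [304.4 186.1] FL [394.8 232.5] FR [293.9  87.2]
top [(np.float64(235.9), np.float64(247.1)), (np.float64(55.0), np.float64(278.4)), (np.float64(52.6), np.float64(317.4)), (np.float64(50.4), np.float64(360.2))]
t 15.5 pos [556.23  16.05 346.62] psi -0.875 tilt [ 0.0041 -0.0021] F [ 3.31  5.43 -6.71] M [1.057 0.434 0.303] g 0.173 j [-0.18  0.34  1.21 -0.    1.59  0.69]
```

Call:
jog_arm(targets=[{"offset": [0, 0, 0], "yaw": 0}, {"offset": [0, -0.001, 0], "yaw": 0}, {"offset": [0, -0.002, 0], "yaw": 0}, {"offset": [0, -0.003, 0], "yaw": 0}], fingers=0.028)

```text
time_s: 15.83
eef_pos: [556.5, 15.6, 350.8]
ee_rot: [-0.64, 0.64, -0.297, 0.302]
force: [0.4, 0.1, -0.5]
grip_width: 0.329
```

```bash
python3 -c "
from h import *
st()"; python3 lid.py e|grep side -A1
```

```text
t 15.83 pos [556.49  15.65 350.81] psi -0.8756 tilt [ 0.0067 -0.0032] F [ 0.4   0.13 -0.45] M [ 0.03  -0.003 -0.057] g 0.329 j [-0.18  0.34  1.2  -0.    1.59  0.69]
side [(np.float64(307.6), np.float64(185.3)), (np.float64(391.1), np.float64(208.4)), (np.float64(387.1), np.float64(269.8))]
0 btn [326.3 189.2] FL [407.  233.8] FR [321.2 111.3]
```

Released cleanly with no force, and the lid is holding. Going straight up, then back clear.

Call:
jog_arm(targets=[{"offset": [0, -0.006, 0], "yaw": 0}, {"offset": [0, -0.014, 0], "yaw": 0}, {"offset": [0, -0.024, 0], "yaw": 0}, {"offset": [0, -0.034, 0], "yaw": 0}, {"offset": [0, -0.046, 0], "yaw": 0}, {"offset": [0, -0.06, 0], "yaw": 0}, {"offset": [0, -0.075, 0], "yaw": 0}, {"offset": [0, -0.09, 0], "yaw": 0}, {"offset": [0, -0.105, 0], "yaw": 0}, {"offset": [0, -0.12, 0], "yaw": 0}, {"offset": [0, -0.12, 0], "yaw": 0}])

```text
time_s: 16.85
eef_pos: [555.7, 16.1, 474.1]
ee_rot: [0.641, -0.64, 0.295, -0.304]
force: [-0.1, 0.0, 0.1]
grip_width: 0.331
```

```bash
python3 -c "
from h import *
go([390,-250,460],-0.875)"; python3 lid.py f|grep side -A1
```

```text
t 16.85 pos [555.66  16.11 474.09] psi -0.8754 tilt [ 0.0118 -0.004 ] F [-0.06  0.04  0.09] M [-0.008 -0.023 -0.014] g 0.331 j [-0.18  0.36  0.86 -0.    1.91  0.69]
offset m [ 0.098   0.0132 -0.2978] yaw -0.0004
side [(np.float64(307.6), np.float64(185.3)), (np.float64(391.1), np.float64(208.6))]
0 btn [326.3 189.2] FL [407.  233.8] FR [321.2 111.3]
```

Call:
jog_arm(targets=[{"offset": [0.01, 0, -0.03], "yaw": 0}, {"offset": [0.02, 0, -0.06], "yaw": 0}, {"offset": [0.03, 0, -0.09], "yaw": 0}, {"offset": [0.04, 0, -0.12], "yaw": 0}, {"offset": [0.05, 0, -0.15], "yaw": 0}, {"offset": [0.06, 0, -0.18], "yaw": 0}, {"offset": [0.07, 0, -0.21], "yaw": 0}, {"offset": [0.08, 0, -0.24], "yaw": 0}, {"offset": [0.09, 0, -0.27], "yaw": 0}, {"offset": [0.098, 0, -0.298], "yaw": 0}, {"offset": [0.098, 0, -0.298], "yaw": 0}])

```text
time_s: 17.87
eef_pos: [387.5, -253.2, 469.0]
ee_rot: [-0.64, 0.64, -0.299, 0.303]
force: [0.9, -0.2, -0.5]
grip_width: 0.332
```

```bash
python3 -c "
from h import *
st()"; python3 lid.py g|egrep 'side|top' -A9
python3 -c "
from h import *
c=ctrl.capture('top');cv2.imwrite('pics/topfull.png',c['img'][:,:,::-1])"
```

```text
t 17.87 pos [ 387.52 -253.16  468.99] psi -0.8801 tilt [ 0.0045 -0.0022] F [ 0.94 -0.24 -0.5 ] M [ 0.015  0.019 -0.035] g 0.332 j [-0.83  0.12  1.17  0.    1.84  0.05]
side [(np.float64(307.6), np.float64(185.3)), (np.float64(391.1), np.float64(208.3))]
0 btn [326.3 189.2] FL [407.  233.8] FR [321.2 111.3]
0.15 btn [324.1 186.7] FL [408.6 230.8] FR [319.2 103.8]
0.3 btn [320.1 185.2] FL [407.8 229.2] FR [314.8  97.2]
0.45 btn [314.5 184.8] FL [404.3 229.3] FR [307.7  91.8]
0.5 btn [312.3 184.9] FL [402.4 229.8] FR [304.7  90.4]
0.55 btn [309.8 185.2] FL [400.2 230.4] FR [301.5  89.1]
0.6 btn [307.2 185.5] FL [397.7 231.3] FR [297.8  88. ]
0.65 btn [304.4 186.1] FL [394.8 232.5] FR [293.9  87.2]
top [(np.float64(319.9), np.float64(178.9)), (np.float64(236.1), np.float64(247.1)), (np.float64(55.0), np.float64(278.5)), (np.float64(52.6), np.float64(317.4)), (np.float64(50.4), np.float64(360.2))]
0 btn [325.2 207.7] FL [258.9 270. ] FR [412.2 230.5]
0.15 btn [324.6 203.2] FL [255.9 266.8] FR [414.7 226. ]
0.3 btn [323.4 196.8] FL [252.1 260.7] FR [416.5 218.5]
0.45 btn [321.8 188.8] FL [247.5 251.4] FR [417.5 207.9]
0.5 btn [321.2 185.7] FL [245.8 247.5] FR [417.6 203.7]
0.55 btn [320.5 182.5] FL [244.1 243.4] FR [417.6 199.2]
0.6 btn [319.7 179.1] FL [242.2 238.8] FR [417.5 194.3]
0.65 btn [319.  175.6] FL [240.4 234. ] FR [417.3 189.1]
```

View pics/side_g.png

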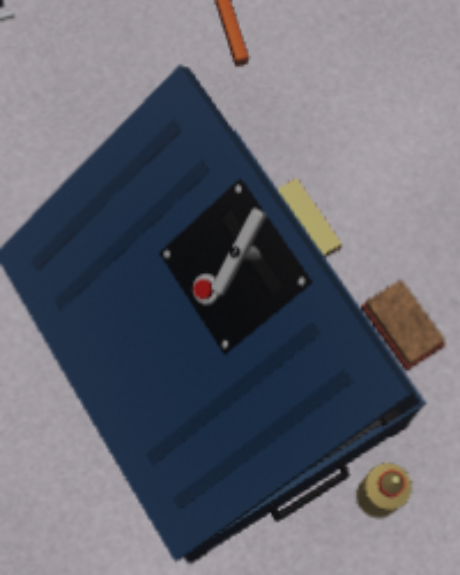

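View pics/topfull.png

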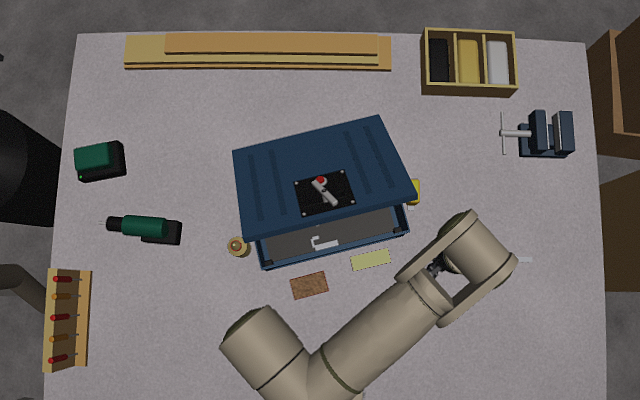

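```bash
python3 - <<'E'
from lid import *
c=ctrl.capture("side")
for zt in (167,195):
  for a in(1.1,1.21):
    p=np.pi/2-a
    print(zt,a,[np.round((np.array(proj(c,lp(-115+s*50*np.cos(p),s*50*np.sin(p),zt,.593)))-[220,60])*2.3,1) for s in(-1,1)])
E
```

```text
167 1.1 [array([266.3, 209.6]), array([229.6, 294.1])]
167 1.21 [array([270.4, 212. ]), array([225.7, 291.6])]
195 1.1 [array([254.5, 207.7]), array([217.1, 294.2])]
195 1.21 [array([258.6, 210.1]), array([213.2, 291.7])]
```

The bar ends (262,210) and (213,292) in the side crop match "fully out, turned about 1.21 rad". Handing in.

```bash
python3 -c "
from rig import ctrl
print(ctrl.finish_job())"
```

```text
the job is handed in; nothing more can be done
None
```

The chest is open: the lid stands on its stays at about 0.59 rad (34°), with the T-handle out and turned. I handed the job in at about 18 s of the 72 s allowed.

- **Button:** I pressed it until the handle came out. The highest force I read was about 7 N, against the 20 N limit.
- **Handle:** I turned it clockwise to about 1.22 rad. The torque rose from about 0.6 to 1.04 N m there, so I took that as the stop. I then eased the twist back before lifting.
- **Lid:** It came up at about 7 N at most in the first millimetres, so the latch was free.
- **Letting go:** The force on the arm fell to about zero. The red button stayed at the same pixel position in three side-camera pictures after release.

In the last pictures both cameras agree on the lid angle, the handle fits "fully out, turned about 1.21 rad", and the arm is well clear. By eye, the other things look unmoved in the last pictures; I did not measure them, and the arm partly hid the chisel in the last top view.

One measurement was off: my first estimate of the handle's position was about 2 mm out. Closing the fingers on the bar pushed sideways with about 12 N, and I relieved that before turning. No other checks failed or disagreed.

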